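Make up an inspection kit and a lapping kit

ROBOT

A 6-joint arm with a two-finger parallel gripper is mounted at the origin on a cart in front of the work surface, level with it; the furniture and walls round the work are solid. World frame = base frame: x ahead of the robot, y to its left, z up, the work surface at z = 0. Lengths are in mm, angles in rad, forces in N, time in s.
With the tool pointing down it reaches from about 400 to 925 mm from the base axis. Payload 12.5 kg.
Tool frame: the origin (TCP) lies on the front face of the gripper's body, between the roots of the fingers; the fingertips stand 78 mm ahead of it and the grasp point (between the pads) lies 59 mm ahead of it; z points along the fingers, y is the line along which they close (so a half turn about z gives the same grasp; the last joint's range is limited). The gripper opens to 95 mm and grips with 3 to 60 N. Pads are 20 mm wide; open, the fingers measure 119 mm over their backs; the gripper's body (75 mm by 180 mm) begins 59 mm behind the grasp point.
Start: joints at [-1.398, 0.491, 1.559, -0, 1.092, -0.106], TCP at [172.023, -600.871, 292.261] pointing down, gripper open.
Joint ranges: [-3.1, 3.1], [-0.84, 2.19], [0.05, 2.79], [-1.13, 4.28], [0.06, 2.93], [-2.69, 2.69]. Speed limits (rad/s): [2.22, 2.22, 2.79, 3.14, 3.14, 3.14].

INTERFACE

Orientations are given as a unit quaternion [w, x, y, z].
In Python, from cell import manip gives the robot as it stands.
- The arm moves only by the tool shift_gripper, called after "Emit:" as name(argument=value, ...), one argument or row to a line, values as JSON. Schema: {"type":"object","properties":{"motion":{"type":"array","items":{"type":"number"},"minItems":7,"maxItems":84},"grip_n":{"type":"number"},"only":{"type":"string"},"quiet":{"type":"boolean"},"lines":{"type":"string"}},"required":["motion"],"additionalProperties":false}. motion is one flat list of numbers that holds 1 to 12 rows one after another, with no inner brackets; each row has 7 numbers: the finger opening in mm, then dx, dy, dz in fractions of the full range, 1 being 300 mm, then a rotation vector rx, ry, rz in fractions of the full range, 1 being 2 rad; each row shifts and turns the commanded pose from where the row before left it, along the tool's axes as they then stand; what a row does not reach is not made up. A row lasts 1/12 s, in which the tool goes at most 41.7 mm and 0.125 rad, less where a joint would pass 70% of its speed; a pose out of reach is approached as far as the arm can. The fingers move at their own pace and stop on an object; grip_n is the grip in N (left out, the last holds). Time passes only in rows, so rows that do not move let the fingers close. The tool returns the time, the measured TCP pose, the force, the opening and the grip force at its end. only (a regular expression) keeps the lines of the reply that match it, lines (a string "A,B") keeps lines A to B, and quiet returns only ok. Shift and turn numbers lie between -1 and 1, and a call with a number outside is refused. Input that does not fit is refused with a message, and nothing moves.
- manip.observe(): the state, without advancing time (a new reading comes with each control period).
- manip.get_image(name): name is "scene" or "top" or "wrist"; returns the picture (384x512x3 uint8, red, green, blue); there is no depth.
- manip.camera_info(name): a dict with "mtx" (3x3 intrinsics, pixels), "origin" and "rotation" of the camera in the world; the wrist camera has in their place "tool_from_camera" (4x4, takes a point from camera to tool coordinates, whose origin is the TCP and whose axes are the flange's). Camera axes: x right, y down, z forward; pixel columns grow to the right and rows downward; lengths in mm; the calibration is good to about 2 mm. A picture is of the moment at which its call begins: read the wrist's pose just before it. camera_info takes no time and is no camera call.
- manip.job_done(): hands the job in; it is judged then, once.
The state is a dict: "clock": time; "joints": joint angles; "qvel": joint speeds; "effort": joint torques, N m; "eef_pos": TCP position; "eef_rot": TCP orientation; "ft_force": force on the tool from outside, world axes, zero at the start; "wrist_torque": the same for the moment, N m; "opening": finger opening in mm; "grasp_force": force on a finger pad.
Only numpy, scipy, OpenCV 4.12 (cv2) and the standard library are available. Lean on these libraries where they do the work, as an engineer would, in place of code of your own. Each camera call takes 0.05 s, during which the arm holds its last target. There are 200 camera calls.

TASK

Make up the shaft inspection kit and the lapping kit from the parts on the tiled bench top (not those in the grey tray behind it): the blue tray gets the rectangular setup block, the V-block and the stepped steel shaft; the yellow tray gets the shallow round paste tin and the bronze bush. Seat each part flat in the pocket that is cut to its size, the same way up as it stands now, and let go of it. Leave the dark strap clamp, the round knob and the white ball on its stand where they are.

Things in the scene. Friction and masses are not known exactly. Their poses are not given: they have to be found in the camera images.
- blue_tray: Blue kit tray. Fixed board, 90 (its x) x 252 (its y) x 12 mm high, origin at the centre of its underside, z up. Three dark-floored pockets 6 mm deep (floor at z = 6 mm), centred at x = 0: rectangle 67 (x) x 92 (y) mm at y = -68 mm for the setup block, rectangle 61 (x) x 56 (y) mm at y = +26 mm for the V-block, round 40 mm at y = +94 mm for the shaft.
- yellow_tray: Yellow kit tray. Fixed board, 104 (its x) x 176 (its y) x 12 mm high, origin at the centre of its underside, z up. Two dark-floored pockets 6 mm deep (floor at z = 6 mm), centred at x = 0: round 80 mm at y = -36 mm for the paste tin, round 50 mm at y = +50 mm for the bush.
- setup_block: Rectangular ground steel block with holes, 51 mm (its x) by 76 mm (its y) by 25 mm high, about 0.7 kg, lying flat. Origin at the centre of its underside, z up.
- v_block: Ground steel V-block, 45 mm (its x) by 40 mm (its y) by 32 mm high, its V groove open at the top and running along its x, so its flat side faces look along +-y. Origin at the centre of its underside, z up.
- test_shaft: Turned stepped steel shaft standing on end, 24 mm diameter (the upper third a little thinner), 59 mm high. Origin at the centre of its underside, z up.
- paste_tin: Shallow round metal tin of lapping paste, closed, with a green and cream band round it, 64 mm diameter, 35 mm high, standing flat. Origin at the centre of its underside, z up.
- bronze_bush: Bronze-coloured bush (thick-walled short tube), 34 mm outer diameter, 26 mm high, standing on end. Origin at the centre of its underside, z up.
- strap_clamp: Bystander: dark slotted strap clamp, a flat bar 26 mm by 85 mm (its y) by 11 mm high. Origin at the centre of its underside. To be left alone.
- tooling_knob: Bystander: round steel knob, 28 mm diameter, 26 mm high. Origin at the centre of its underside. To be left alone.
- reference_sphere: Bystander: reference sphere, a white 25 mm ball on a dark stem and round 45 mm base, 75 mm high. Origin at the centre of its underside. To be left alone.

How it is judged (in metres and radians):
At the end, for the whole second after the job is handed in: Each of the five parts lies in its own pocket of its own tray: centre within 10 mm of the pocket centre along tray x and y, underside within 3 mm of the pocket floor, tilted less than 0.1 rad and the same way up as at the start and at rest (x of setup_block in the frame of blue_tray between -0.01 and 0.01 m and y of setup_block in the frame of blue_tray between -0.078 and -0.058 m and z of setup_block in the frame of blue_tray between 0.003 and 0.009 m and angle between each of setup_block, v_block, test_shaft, paste_tin, bronze_bush's own z axis and vertical below 0.1 rad and linear speed of each of setup_block, v_block, test_shaft, paste_tin, bronze_bush below 0.02 m/s and x of v_block in the frame of blue_tray between -0.01 and 0.01 m and y of v_block in the frame of blue_tray between 0.016 and 0.036 m and z of v_block in the frame of blue_tray between 0.003 and 0.009 m and x of test_shaft in the frame of blue_tray between -0.01 and 0.01 m and y of test_shaft in the frame of blue_tray between 0.084 and 0.104 m and z of test_shaft in the frame of blue_tray between 0.003 and 0.009 m and x of paste_tin in the frame of yellow_tray between -0.01 and 0.01 m and y of paste_tin in the frame of yellow_tray between -0.046 and -0.026 m and z of paste_tin in the frame of yellow_tray between 0.003 and 0.009 m and x of bronze_bush in the frame of yellow_tray between -0.01 and 0.01 m and y of bronze_bush in the frame of yellow_tray between 0.04 and 0.06 m and z of bronze_bush in the frame of yellow_tray between 0.003 and 0.009 m); the robot touches nothing.
It fails at once if the strap clamp is moved more than 20 mm (distance of strap_clamp from where it was at the start of the episode above 0.02 m).
It fails at once if the round knob is moved more than 20 mm (distance of tooling_knob from where it was at the start of the episode above 0.02 m).
It fails at once if the reference sphere is moved more than 20 mm (distance of reference_sphere from where it was at the start of the episode above 0.02 m).
It also fails if it takes over 128 s, if anything falls off the work surface, if the arm or the gripper's body presses on something with over 40 N, if the wrist force passes 120 N, or if a joint passes its speed limit or range.

## Working session

There is one attempt and no reset: what is moved stays moved. The work goes in short steps, Python scripts to look and compute and a tool call to move; the robot and the scene stay as the last step left them, time stands still between calls to the robot, and variables do not carry over. Pictures are saved under pics/ and viewed, at most 14 in all, crops included, and the job is handed in when it is done.

```bash
ls; mkdir -p pics
```

Run:
```python
from cell import manip
import cv2
for n in("scene","top"):
    cv2.imwrite(f"pics/{n}0.png",cv2.cvtColor(manip.get_image(n),cv2.COLOR_RGB2BGR))
    print(n,manip.camera_info(n))
print(manip.camera_info("wrist")); print(manip.observe())
```

```text
cell.py
pics
scene {'mtx': array([[363.32968493,   0.        , 257.9023467 ],
       [  0.        , 363.32968493, 195.2268279 ],
       [  0.        ,   0.        ,   1.        ]]), 'origin': array([271.28611965, 657.43037398, 671.65848121]), 'rotation': array([ 0.10073901, -0.18969116,  0.87830471, -0.42714136])}
top {'mtx': array([[391.19788936,   0.        , 255.548771  ],
       [  0.        , 391.19788936, 192.2214739 ],
       [  0.        ,   0.        ,   1.        ]]), 'origin': array([ 521.76658861,  -53.43766064, 1070.74842052]), 'rotation': array([-0.03132624,  0.70909252, -0.70382105,  0.02902402])}
{'mtx': array([[297.86342739,   0.        , 253.96240439],
       [  0.        , 297.86342739, 192.06270233],
       [  0.        ,   0.        ,   1.        ]]), 'tool_from_camera': array([[-5.11922783e-04, -9.58703811e-01, -2.84405943e-01,
         7.94573534e+01],
       [ 9.99999421e-01, -7.60061428e-04,  7.62119453e-04,
         2.64428932e-01],
       [-9.46812811e-04, -2.84405388e-01,  9.58703645e-01,
        -9.14067046e+01],
       [ 0.00000000e+00,  0.00000000e+00,  0.00000000e+00,
         1.00000000e+00]])}
{'clock': 0.1, 'joints': array([-1.39757497e+00,  4.91514482e-01,  1.55938939e+00, -9.32895857e-06,
        1.09170242e+00, -1.05569591e-01]), 'qvel': array([-0.0006821 , -0.00302314, -0.00052895, -0.00027393, -0.00072543,
        0.00020004]), 'effort': array([ 1.67568433e-03, -6.13624620e+01, -2.58606827e+01,  6.93969615e-02,
        4.70168923e-02, -5.97924782e-05]), 'eef_pos': array([ 172.01064698, -600.72073119,  291.71039776]), 'eef_rot': array([-5.06389402e-04,  9.90299746e-01,  1.38946594e-01, -2.12762034e-05]), 'ft_force': array([ 0.56047983, -0.19559884,  0.13892087]), 'wrist_torque': array([-0.02168318,  0.05605033, -0.02264386]), 'grasp_force': 0.0, 'opening': 94.9395025255797}
```

View pics/top0.png

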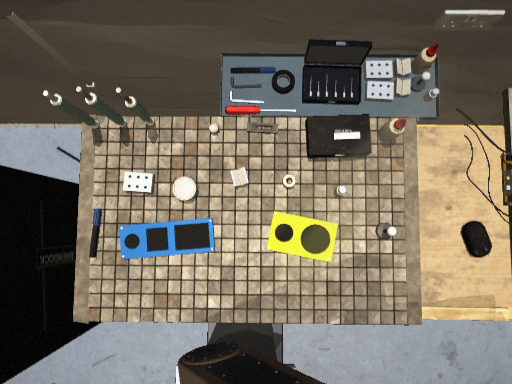

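View pics/scene0.png

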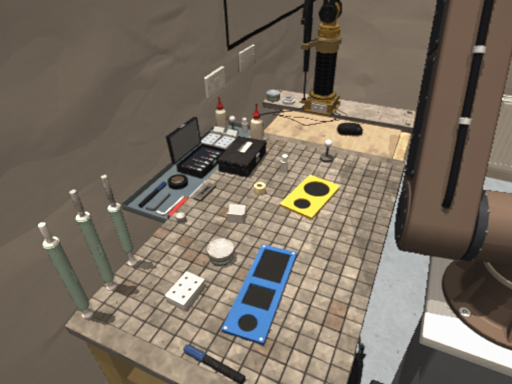

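The top view shows the setup block at (138,182), tin (184,188), V-block (239,177), bush (289,181), probably the shaft at (341,190), the blue tray round (168,238) and the yellow tray round (303,236). Bystanders are the knob (213,128), the clamp (263,127) and the sphere (388,231). The scene view agrees: the shaft is the taller piece at (284,162).

Create h.py:
```python
import numpy as np, cv2
from cell import manip
from scipy.spatial.transform import Rotation as R
def q(v): return R.from_quat(v,scalar_first=True).as_matrix()
def cam(n,ob=None):
    c=manip.camera_info(n)
    if n!="wrist": return c["mtx"],q(c["rotation"]),np.array(c["origin"])
    ob=ob or manip.observe(); A=q(ob["eef_rot"]); T=c["tool_from_camera"]
    return c["mtx"],A@T[:3,:3],A@T[:3,3]+ob["eef_pos"]
def ray(C,p):
    d=C[1]@np.linalg.inv(C[0])@np.r_[p,1.]; return C[2],d/np.linalg.norm(d)
def onz(C,p,z):
    o,d=ray(C,p); return o+d*(z-o[2])/d[2]
def tri(*cp):
    A=np.zeros((3,3));b=np.zeros(3);rs=[ray(C,p) for C,p in cp]
    for o,d in rs: P=np.eye(3)-np.outer(d,d);A+=P;b+=P@o
    X=np.linalg.solve(A,b); return X,[round(float(np.linalg.norm((np.eye(3)-np.outer(d,d))@(X-o))),1) for o,d in rs]
def proj(C,X):
    v=C[0]@(C[1].T@(np.asarray(X,float)-C[2])); return v[:2]/v[2]
def save(im,f): cv2.imwrite(f,cv2.cvtColor(im,cv2.COLOR_RGB2BGR))
def snap(f):
    ob=manip.observe(); im=manip.get_image("wrist"); save(im,f+".png")
    C=cam("wrist",ob); np.savez(f+".npz",K=C[0],Rm=C[1],o=C[2]); return im,C
def load(f):
    d=np.load(f+".npz"); return (d["K"],d["Rm"],d["o"]); 
def tool(target,yaw=None):
    "dx dy dz in tool axes to world TCP target"
    ob=manip.observe(); A=q(ob["eef_rot"]); return A.T@(np.asarray(target,float)-ob["eef_pos"])
```

Run:
```python
from h import *
np.set_printoptions(precision=1,suppress=True)
T,S=cam("top"),cam("scene")
for n,a,b in [("block",(138,182),(185,290)),("tin",(184,188),(221,249)),("v",(239,177),(237,211)),("bush",(289,181),(260,187)),("shaft",(341,189),(284,157)),("knob",(213,128),(180,214)),("clamp",(263,127),(203,191)),("sphere",(392,231),(328,143))]:
    print(n,*tri((T,a),(S,b)))
for f,C in(("top0",T),("scene0",S)):
    hsv=cv2.cvtColor(cv2.imread(f"pics/{f}.png"),cv2.COLOR_BGR2HSV)
    for nm,lo,hi in(("blue",(100,170,120),(112,255,255)),("yel",(25,170,120),(35,255,255))):
        m=cv2.inRange(hsv,lo,hi); cs=cv2.findContours(m,cv2.RETR_EXTERNAL,2)[0]; c=max(cs,key=cv2.contourArea)
        bx=cv2.approxPolyDP(cv2.convexHull(c),6,True)[:,0]
        w=np.array([onz(C,p,12) for p in bx]);print(f,nm,bx.tolist(),w[:,:2].tolist(), w.mean(0), [np.linalg.norm(w[i]-w[i-1]) for i in range(len(w))])
```

```text
block [638.1 270.4  14.2] [0.4, 0.4]
tin [619.9 141.5  28.7] [1.1, 1.1]
v [651.7  -5.   24.5] [0.5, 0.5]
bush [ 643.2 -140.    17.1] [0.1, 0.1]
shaft [ 619.1 -272.8   53.2] [0.2, 0.2]
knob [787.3  68.2  23.8] [1.2, 1.2]
clamp [797.6 -67.6   4.7] [3.1, 3.1]
sphere [ 511.7 -400.3   61.5] [0.9, 0.9]
top0 blue [[212, 220], [212, 251], [128, 258], [121, 252], [123, 226]] [[536.2039919820785, 67.39971752252976], [453.2484005675389, 65.98238537612704], [432.9075097883671, 290.87975656488663], [448.68966807415336, 310.2490415454351], [518.2371745187498, 307.41434597011846]] [477.9 208.4  12. ] [np.float64(240.6861616267014), np.float64(82.96769839732364), np.float64(225.81536574224728), np.float64(24.984909862060967), np.float64(69.60525232815344)]
top0 yel [[274, 211], [333, 223], [330, 260], [270, 249]] [[561.7522116141782, -99.93642507058746], [530.5969847909165, -259.1254957620144], [431.84813544594476, -250.1883945811436], [459.7746068154066, -89.57060161121882]] [ 496.  -174.7   12. ] [np.float64(102.50308374134528), np.float64(162.20915013034562), np.float64(99.1524433610844), np.float64(163.0274922265536)]Traceback (most recent call last):
  File "<stdin>", line 9, in <module>
ValueError: max() iterable argument is empty
```

Does "x1 to 12 rows" per call. OK 3+9, then 6 more.

Careful with the scale: shifts go in shares of 300 mm and turns go in shares of 2 rad. That gives: -30 mm / 300 = -0.1, 22 mm / 300 = 0.0733, 0.093 rad / 2 = 0.0465.

Emit:
shift_gripper(
  motion=[95, 0, 0, 0, 0, 0, 0.0465, 95, 0, 0, 0, 0, 0, 0.0465, 95, 0, 0, 0, 0, 0, 0.0465, 95, 0.0733, -0.1, 0, 0, 0, 0, 95, 0.0733, -0.1, 0, 0, 0, 0, 95, 0.0733, -0.1, 0, 0, 0, 0, 95, 0.0733, -0.1, 0, 0, 0, 0, 95, 0.0733, -0.1, 0, 0, 0, 0, 95, 0.0733, -0.1, 0, 0, 0, 0, 95, 0.0733, -0.1, 0, 0, 0, 0, 95, 0.0733, -0.1, 0, 0, 0, 0, 95, 0.0733, -0.1, 0, 0, 0, 0],
  grip_n=20,
)

```text
clock: 1.1
eef_pos: [370.7, -329.3, 292.1]
eef_rot: [-0.0, 1.0, -0.0, -0.0]
ft_force: [0.4, -1.0, -0.3]
opening: 95.2
grasp_force: 0.0
```

Emit:
shift_gripper(
  motion=[95, 0.0733, -0.1, 0, 0, 0, 0, 95, 0.0733, -0.1, 0, 0, 0, 0, 95, 0.0733, -0.1, 0, 0, 0, 0, 95, 0.0733, -0.1, 0, 0, 0, 0, 95, 0.0733, -0.1, 0, 0, 0, 0, 95, 0.0333, -0.0333, 0, 0, 0, 0, 95, 0, 0, 0, 0, 0, 0, 95, 0, 0, 0, 0, 0, 0],
)

```text
clock: 1.77
eef_pos: [490.2, -170.5, 291.9]
eef_rot: [-0.0, 1.0, 0.001, -0.0]
ft_force: [-0.1, 0.6, -0.8]
opening: 95.1
grasp_force: 0.0
```

```bash
python3 -c "
from h import *
print(manip.observe()['eef_rot'],manip.observe()['joints']);snap('pics/w1')"
```

```text
[-5.32518347e-05  9.99999584e-01  8.42569607e-04 -3.46140631e-04] [-4.61904642e-01  3.41496464e-01  1.81611177e+00 -2.56562969e-04
  9.84651450e-01  1.10734854e+00]
```

View pics/w1.png

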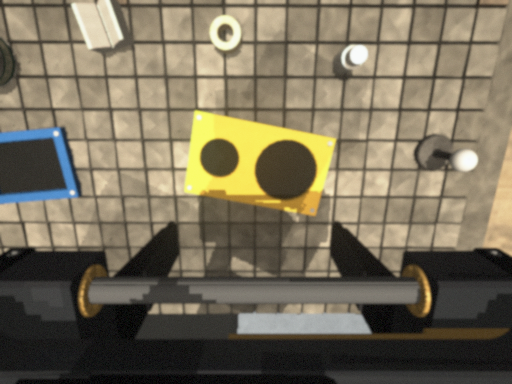

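The wrist view shows the yellow tray with its pockets at (220,157) and (286,169), the bush (226,33), the shaft (354,56) and the V-block (98,22). I'll take more views further left.

Scaled: -38 mm / 300 = -0.1267, 8 mm / 300 = 0.0267.

Emit:
shift_gripper(
  motion=[95, 0.0267, -0.1267, 0, 0, 0, 0, 95, 0.0267, -0.1267, 0, 0, 0, 0, 95, 0.0267, -0.1267, 0, 0, 0, 0, 95, 0.0267, -0.1267, 0, 0, 0, 0, 95, 0.0267, -0.1267, 0, 0, 0, 0, 95, 0, 0, 0, 0, 0, 0, 95, 0, 0, 0, 0, 0, 0],
)

```text
clock: 2.4
eef_pos: [530.0, 19.4, 292.1]
eef_rot: [0.0, 1.0, 0.001, -0.0]
ft_force: [0.7, -0.3, -0.5]
opening: 95.0
grasp_force: 0.0
```

```bash
python3 -c "
from h import *
snap('pics/w2')"
```

Emit:
shift_gripper(
  motion=[95, 0, -0.1267, 0, 0, 0, 0, 95, 0, -0.1267, 0, 0, 0, 0, 95, 0, -0.1267, 0, 0, 0, 0, 95, 0, -0.1267, 0, 0, 0, 0, 95, 0, -0.1267, 0, 0, 0, 0, 95, 0, 0, 0, 0, 0, 0, 95, 0, 0, 0, 0, 0, 0],
)

```text
clock: 3.03
eef_pos: [530.3, 208.6, 291.9]
eef_rot: [0.0, 1.0, 0.0, -0.0]
ft_force: [-0.3, -0.9, 0.4]
opening: 95.2
grasp_force: 0.0
```

```bash
python3 -c "
from h import *
snap('pics/w3')"
```

```text
(no output)
```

View pics/w2.png

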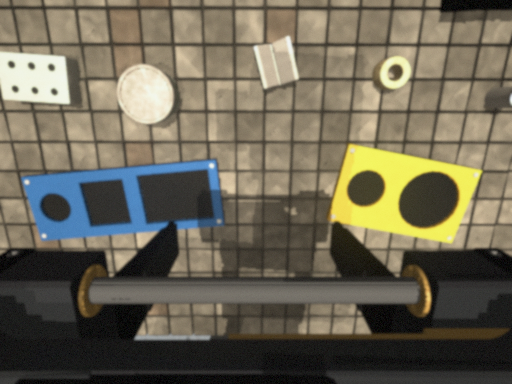

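View pics/w3.png

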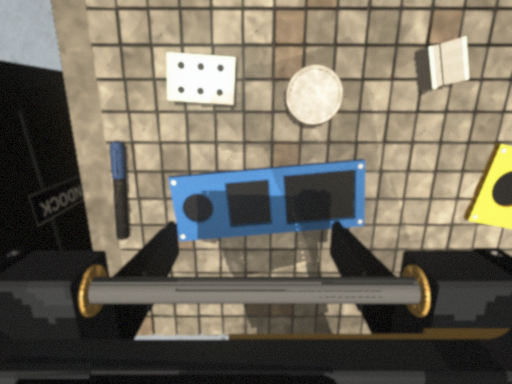

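w2 and w3 show both trays, the block (200,78 in w3), tin (315,95), V-block (275,63 in w2, groove tilted about 10°) and bush (396,72). Next I'll measure these by segmentation.

Create m.py:
```python
from h import *
np.set_printoptions(precision=1,suppress=True)
im={k:cv2.imread(f"pics/{k}.png") for k in("w1","w2","w3")}; C={k:load("pics/"+k) for k in im}
res={}
for k in im:
    hsv=cv2.cvtColor(im[k],cv2.COLOR_BGR2HSV)
    for nm,lo,hi in(("blue",(95,120,50),(118,255,255)),("yel",(22,120,50),(38,255,255))):
        m=cv2.inRange(hsv,lo,hi); cs=cv2.findContours(m,cv2.RETR_EXTERNAL,2)[0]; c=max(cs,key=cv2.contourArea)
        x,y,w,h=cv2.boundingRect(c)
        if x<2 or x+w>510: continue
        hull=np.zeros_like(m); cv2.fillPoly(hull,[cv2.convexHull(c)],255)
        d=cv2.bitwise_and(hull,cv2.inRange(im[k],(0,0,0),(70,70,70)))
        P=[(cv2.contourArea(q),np.array([cv2.moments(q)["m10"],cv2.moments(q)["m01"]])/cv2.moments(q)["m00"],cv2.boundingRect(q)) for q in cv2.findContours(d,cv2.RETR_EXTERNAL,2)[0] if cv2.contourArea(q)>300]
        P.sort(key=lambda t:t[1][0])
        for a,p,b in P: print(k,nm,a,p,b,onz(C[k],p,12)[:2],onz(C[k],p,6)[:2])
        for i,t in enumerate(P): res[nm,i,k]=t[1]
for n in [("blue",0),("blue",1),("blue",2)]: print(n,*tri((C["w2"],res[n+("w2",)]),(C["w3"],res[n+("w3",)])))
for n in [("yel",0),("yel",1)]: print(n,*tri((C["w1"],res[n+("w1",)]),(C["w2"],res[n+("w2",)])))
# parts: bright
for k in im:
    hsv=cv2.cvtColor(im[k],cv2.COLOR_BGR2HSV)
    for nm,m in(("bright",cv2.inRange(hsv,(0,0,165),(180,60,255))),("bush",cv2.inRange(hsv,(15,50,150),(32,140,255)))):
        for q in cv2.findContours(m,cv2.RETR_EXTERNAL,2)[0]:
            if cv2.contourArea(q)>150: print(k,nm,cv2.contourArea(q),cv2.boundingRect(q),np.array(cv2.minAreaRect(q)[0]))
c=np.hstack([cv2.resize(im["w3"][40:135,150:350],None,fx=2,fy=4,interpolation=2)*1, cv2.resize(im["w2"][20:115,250:300],None,fx=5,fy=4,interpolation=2)])
a=cv2.resize(im["w3"][40:115,155:245],None,fx=4,fy=4,interpolation=2);b=cv2.resize(im["w2"][20:95,245:420],None,fx=4,fy=4,interpolation=2)
e=np.zeros((600,800,3),np.uint8); e[:300,:360]=a; e[300:,:700]=b
e[:300,380:780]=cv2.resize(im["w1"][5:80,320:420],None,fx=4,fy=4,interpolation=2); cv2.imwrite("pics/crop1.png",e)
```

```bash
python3 m.py
```

```text
w1 yel 1364.0 [292.4 174.8] (264, 145, 50, 50) [ 482.5 -220.3] [ 481.1 -221.1]
w2 blue 513.5 [ 55.  207.1] (41, 195, 29, 26) [478.5 281. ] [476.4 285.2]
w2 blue 1544.5 [105.3 202. ] (81, 181, 49, 44) [485.6 213.7] [483.6 216.9]
w2 blue 3051.5 [176.3 196.6] (139, 171, 75, 60) [493.  119.9] [491.1 121.5]
w2 yel 700.5 [365.1 187.8] (349, 173, 33, 31) [ 505.1 -125.6] [ 503.5 -128. ]
w2 yel 2198.5 [428.  199.1] (400, 173, 57, 53) [ 489.9 -209.7] [ 488.  -213.4]
w3 blue 506.0 [198.2 207.6] (185, 195, 27, 26) [478.4 281.3] [476.3 282.5]
w3 blue 1554.5 [248.5 203.3] (227, 182, 44, 44) [484.3 214.8] [482.2 214.9]
w3 blue 2977.0 [319.2 196.6] (285, 171, 69, 52) [493.5 122.3] [491.6 120.9]
('blue', 0) [478.3 281.4  11.4] [0.1, 0.1]
('blue', 1) [484.3 214.8  10.1] [0.7, 0.7]
('blue', 2) [491.7 121.2   7.2] [0.2, 0.2]
('yel', 0) [ 397.7 -270.4 -360.5] [2.7, 2.7]Traceback (most recent call last):
  File "m.py", line 18, in <module>
    for n in [("yel",0),("yel",1)]: print(n,*tri((C["w1"],res[n+("w1",)]),(C["w2"],res[n+("w2",)])))
                                                          ~~~^^^^^^^^^^^
KeyError: ('yel', 1, 'w1')
```

```bash
sed -i 's/if x<2 or x+w>510: continue/if x<2 or x+w>510: continue\n        if k=="w1": hull=cv2.erode(hull,np.ones((5,5)))/; s/(70,70,70)/(60,60,60)/; s/>300\]/>250 and cv2.boundingRect(q)[2]<90]/' m.py
sed -i 's/^for n in \[("yel",0).*$/print(res.keys())\nfor n in [("yel",0),("yel",1)]:\n  if n+("w1",) in res: print(n,*tri((C["w1"],res[n+("w1",)]),(C["w2"],res[n+("w2",)])))/' m.py; python3 m.py
python3 -c "
import cv2;i=cv2.imread('pics/w1.png');print(i[157,215:226:3].tolist(),i[169,280:290:4].tolist(),i[140,210].tolist())"
```

```text
[[49, 77, 84], [52, 77, 86], [49, 76, 85], [45, 75, 83]] [[45, 65, 75], [36, 57, 67], [39, 58, 68]] [69, 173, 186]Traceback (most recent call last):
  File "m.py", line 11, in <module>
    if k=="w1": hull=cv2.erode(hull,np.ones((5,5)))
                               ^^^^
NameError: name 'hull' is not defined
```

```bash
sed -i '/erode/d; s/(60,60,60)/(110,110,110) if nm=="yel" else (70,70,70)/' m.py; python3 m.py
```

```text
w1 yel 968.5 [219.1 157.3] (202, 140, 36, 36) [ 505.  -127.4] [ 504.  -126.7]
w1 yel 2528.0 [285.3 168.6] (256, 141, 60, 54) [ 490.7 -211.1] [ 489.4 -211.7]
w2 blue 513.5 [ 55.  207.1] (41, 195, 29, 26) [478.5 281. ] [476.4 285.2]
w2 blue 1544.5 [105.3 202. ] (81, 181, 49, 44) [485.6 213.7] [483.6 216.9]
w2 blue 3051.5 [176.3 196.6] (139, 171, 75, 60) [493.  119.9] [491.1 121.5]
w2 yel 893.0 [365.4 187.8] (348, 171, 36, 34) [ 505.2 -126. ] [ 503.5 -128.3]
w2 yel 2381.5 [428.2 199.3] (400, 172, 58, 55) [ 489.6 -210. ] [ 487.6 -213.7]
w3 blue 506.0 [198.2 207.6] (185, 195, 27, 26) [478.4 281.3] [476.3 282.5]
w3 blue 1554.5 [248.5 203.3] (227, 182, 44, 44) [484.3 214.8] [482.2 214.9]
w3 blue 2977.0 [319.2 196.6] (285, 171, 69, 52) [493.5 122.3] [491.6 120.9]
('blue', 0) [478.3 281.4  11.4] [0.1, 0.1]
('blue', 1) [484.3 214.8  10.1] [0.7, 0.7]
('blue', 2) [491.7 121.2   7.2] [0.2, 0.2]
dict_keys([('yel', 0, 'w1'), ('yel', 1, 'w1'), ('blue', 0, 'w2'), ('blue', 1, 'w2'), ('blue', 2, 'w2'), ('yel', 0, 'w2'), ('yel', 1, 'w2'), ('blue', 0, 'w3'), ('blue', 1, 'w3'), ('blue', 2, 'w3')])
('yel',
[... 12616 characters left out ...]
 [197.5  49.3]
w3 bush 475.5 (492, 11, 20, 31) [501.5  26. ]
w3 bush 1295.5 (430, 11, 62, 36) [460.5  28.5]
w3 bush 537.5 (369, 11, 29, 32) [382.7  26.5]
w3 bush 728.0 (307, 11, 28, 32) [320.5  26.5]
w3 bush 738.5 (276, 11, 28, 32) [289.4  26.6]
w3 bush 776.0 (183, 11, 28, 32) [196.5  26.5]
w3 bush 786.5 (400, 10, 30, 34) [414.4  26.2]
w3 bush 817.5 (337, 10, 30, 33) [351.7  26. ]
w3 bush 863.0 (244, 10, 29, 34) [258.   26.5]
w3 bush 911.0 (213, 10, 29, 34) [227.   26.5]
w3 bush 854.5 (150, 10, 30, 34) [164.5  26.5]
w3 bush 808.0 (119, 10, 29, 33) [133.  26.]
w3 bush 155.5 (244, 0, 30, 7) [258.5   3. ]
w3 bush 160.0 (212, 0, 30, 7) [226.5   3. ]
w3 bush 10758.5 (54, 0, 89, 275) [ 98.9 135.3]
```

View pics/crop1.png

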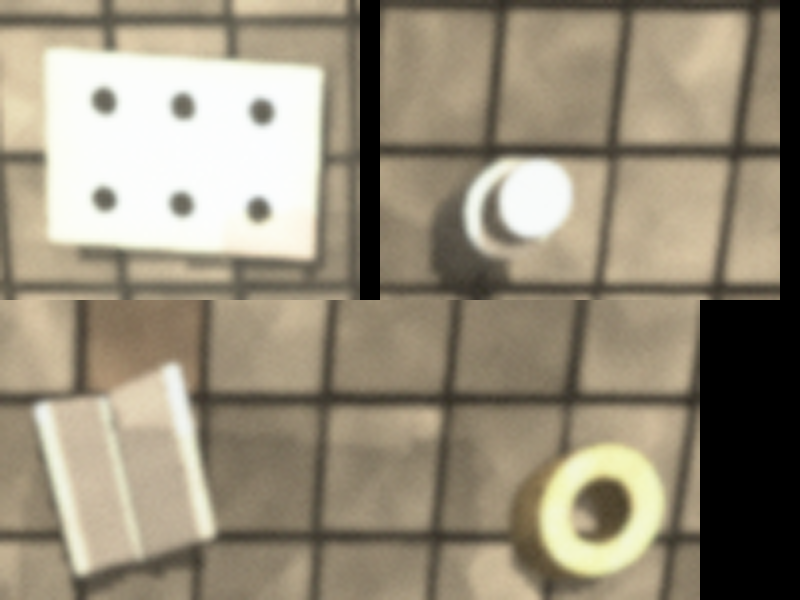

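The crop gives the block hole-grid centre at w3 (200.5,78.8), the shaft top at w1 (358.8,54.5), the V-block corners in w2 as (253.8,45.8), (289.5,35.5), (299,79.5) and (265,89.3), and the bush at w2 (395.5,72.5).

Run:
```python
from h import *
np.set_printoptions(precision=1,suppress=True)
C={k:load("pics/"+k) for k in("w1","w2","w3")}
T,S=cam("top"),cam("scene")
print("block",*tri((C["w2"],(32,78.2)),(C["w3"],(200.5,78.75))))
print("tin",*tri((C["w2"],(146.5,94.5)),(C["w3"],(314.5,95))))
print("bush",*tri((C["w1"],(225.3,32)),(C["w2"],(395.5,72.5))))
for C2 in("w1","w2"): print(onz(C[C2],{"w1":(225.3,32),"w2":(395.5,72.5)}[C2],26))
print("shaft",onz(C["w1"],(358.75,54.5),59), tri((C["w1"],(358.75,54.5)),(T,(341,188.5)),(S,(284,156.5))))
hb=np.array([onz(C["w3"],(155+x/4,40+y/4),25)[:2] for x,y in[(104,100),(182,106),(262,112),(104,199),(181,204),(259,209)]])
print("holes",hb.mean(0),"long dir",hb[2]-hb[0],hb[5]-hb[3],"short",hb[0]-hb[3],hb[2]-hb[5])
c=np.array([onz(C["w3"],p,25)[:2] for p in[(166.5,52.5),(235.7,56.8),(234,105),(167,100.5)]]);print("blockcorn",c.mean(0),c[1]-c[0],c[0]-c[3])
v=np.array([onz(C["w2"],p,32)[:2] for p in[(253.75,45.75),(289.5,35.5),(299,79.5),(265,89.25)]]);print("v",v.mean(0),v[0]-v[3],v[1]-v[2],v[0]-v[1],v[3]-v[2])
# v in w3 enclosing
im=cv2.imread("pics/w3.png");a=cv2.resize(im[25:105,405:485],None,fx=5,fy=5,interpolation=2)
im2=cv2.imread("pics/w2.png");b=cv2.resize(im2[25:105,100:180],None,fx=5,fy=5,interpolation=2);cv2.imwrite("pics/crop2.png",np.hstack([a,b]))
```

```text
block [636.7 267.6  26.6] [0.0, 0.0]
tin [619.3 139.5  31. ] [0.0, 0.0]
bush [ 643.5 -140.    25.6] [0.3, 0.3]
[ 643.8 -140.1   26. ]
[ 643.2 -139.8   26. ]
shaft [ 616.9 -275.7   59. ] (array([ 619.2, -274.7,   54.2]), [3.0, 2.3, 0.8])
holes [636.7 267.9] long dir [ -3.1 -43.9] [ -2.7 -44. ] short [26.1 -1.8] [25.7 -1.7]
blockcorn [636.4 267.5] [ -4.4 -76.1] [50.5 -3.7]
v [652.2  -6.3] [44.2 12.6] [43.9 12.1] [-10.   38.1] [-10.2  37.5]
```

View pics/crop2.png

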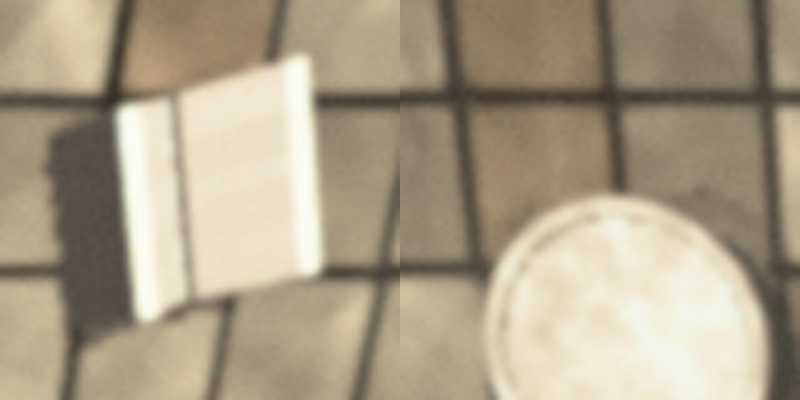

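Measured places, all consistent with the sizes given:

| Thing | x, y (mm) | yaw (rad) | other |
|---|---|---|---|
| Setup block | 636.5, 267.8 | -0.064 | top z ≈ 26 |
| V-block | 652, -6 | 0.265 | |
| Tin | 619.5, 139.5 | – | |
| Bush | 643.5, -140 | – | |
| Shaft | 617.5, -275.3 | – | |
| Blue pockets (block / V / shaft) | 493.3, 120.8 / 484.6, 214.4 / 478.2, 282.1 | 0.0935 | |
| Yellow pockets (tin / bush) | 490.2, -210.8 / 505, -126.8 | – | |

The block goes first.

Scaled: 30 mm / 300 = 0.1, 26.5 mm / 300 = 0.0883, 0.064 rad / 2 = 0.032.

Emit:
shift_gripper(
  motion=[95, 0.0883, -0.0493, 0.1, 0, 0, 0, 95, 0.0883, -0.0493, 0.1, 0, 0, 0, 95, 0.0883, -0.0493, 0.1, 0, 0, 0, 95, 0.0883, -0.0493, 0.1, 0, 0, 0, 95, 0, 0, 0, 0, 0, 0.032, 95, 0, 0, 0, 0, 0, 0, 95, 0, 0, 0, 0, 0, 0],
  grip_n=40,
)

```text
clock: 3.67
eef_pos: [634.2, 264.5, 175.0]
eef_rot: [0.0, 0.999, -0.033, -0.0]
ft_force: [-0.3, -1.2, 0.1]
opening: 95.0
grasp_force: 0.0
```

```bash
python3 -c "
from h import *
print(tool([636.5,267.8,88]), manip.observe()['joints'])"
```

```text
[ 2.11389818 -3.50929648 86.98669062] [ 2.99116126e-01  6.98409301e-01  1.50202893e+00 -3.42251540e-04
  9.41839304e-01  1.93532858e+00]
```

Scaled: 25 mm / 300 = 0.0833, 20 mm / 300 = 0.0667.

Emit:
shift_gripper(
  motion=[95, 0.007, -0.0117, 0.0667, 0, 0, 0, 95, 0, 0, 0.0833, 0, 0, 0, 95, 0, 0, 0.0833, 0, 0, 0, 95, 0, 0, 0.0567, 0, 0, 0, 95, 0, 0, 0, 0, 0, 0, 95, 0, 0, 0, 0, 0, 0],
)

```text
clock: 4.17
eef_pos: [636.3, 269.1, 89.5]
eef_rot: [-0.0, 0.999, -0.032, 0.0]
ft_force: [0.9, 0.2, -0.1]
opening: 95.0
grasp_force: 0.0
```

Emit:
shift_gripper(
  motion=[60, 0, 0, 0, 0, 0, 0, 60, 0, 0, 0, 0, 0, 0, 60, 0, 0, 0, 0, 0, 0, 60, 0, 0, 0, 0, 0, 0, 60, 0, 0, 0, 0, 0, 0, 60, 0, 0, 0, 0, 0, 0],
  grip_n=40,
)

```text
clock: 4.67
eef_pos: [636.4, 269.9, 89.5]
eef_rot: [0.0, 0.999, -0.032, 0.001]
ft_force: [-1.1, -4.0, 6.8]
opening: 75.8
grasp_force: 40.0
```

Scaled: -27 mm / 300 = -0.09, -0.079 rad / 2 = -0.0395.

Emit:
shift_gripper(
  motion=[60, 0, 0, -0.09, 0, 0, 0, 60, 0, 0, -0.09, 0, 0, 0, 60, 0, 0, -0.09, 0, 0, 0, 60, 0, 0, 0, 0, 0, -0.0395, 60, 0, 0, 0, 0, 0, -0.0395, 60, 0, 0, 0, 0, 0, 0, 60, 0, 0, 0, 0, 0, 0],
)

```text
clock: 5.25
eef_pos: [635.5, 270.1, 168.3]
eef_rot: [0.0, 0.999, 0.046, -0.001]
ft_force: [-0.1, 0.0, -9.1]
opening: 76.0
grasp_force: 40.0
```

```bash
python3 -c "
from h import *
print(tool([493.3,120.8,94.5]),R.from_quat(manip.observe()['eef_rot'],scalar_first=True).as_matrix()[:,0])"
```

```text
[-155.10190433  135.59424121   74.14325424] [ 0.99580686  0.09146445 -0.00171921]
```

Scaled: 30 mm / 300 = 0.1, -19.4 mm / 300 = -0.0647.

Emit:
shift_gripper(
  motion=[60, -0.0647, 0.0567, 0, 0, 0, 0, 60, -0.0647, 0.0567, 0, 0, 0, 0, 60, -0.0647, 0.0567, 0, 0, 0, 0, 60, -0.0647, 0.0567, 0, 0, 0, 0, 60, -0.0647, 0.0567, 0, 0, 0, 0, 60, -0.0647, 0.0567, 0, 0, 0, 0, 60, -0.0647, 0.0567, 0, 0, 0, 0, 60, -0.0647, 0.0567, 0, 0, 0, 0, 60, 0, 0, 0.1, 0, 0, 0, 60, 0, 0, 0.0667, 0, 0, 0, 60, 0, 0, 0, 0, 0, 0, 60, 0, 0, 0, 0, 0, 0],
)

```text
clock: 6.25
eef_pos: [494.1, 120.2, 118.6]
eef_rot: [0.0, 0.999, 0.046, -0.001]
ft_force: [0.5, 0.1, -8.5]
opening: 75.8
grasp_force: 40.0
```

```bash
python3 -c "
from h import *
print(tool([493.3,120.8,95]))"
```

```text
[-0.66487683 -0.64752694 23.56080622]
```

Scaled: 12 mm / 300 = 0.04, 7 mm / 300 = 0.0233.

Emit:
shift_gripper(
  motion=[60, -0.0023, -0.002, 0.04, 0, 0, 0, 60, 0, 0, 0.0233, 0, 0, 0, 60, 0, 0, 0.0133, 0, 0, 0, 60, 0, 0, 0, 0, 0, 0, 60, 0, 0, 0, 0, 0, 0],
)

```text
clock: 6.67
eef_pos: [493.7, 120.9, 96.4]
eef_rot: [0.0, 0.999, 0.047, 0.0]
ft_force: [-0.3, -0.0, -8.1]
opening: 75.9
grasp_force: 40.0
```

Scaled: -30 mm / 300 = -0.1, -20 mm / 300 = -0.0667.

Emit:
shift_gripper(
  motion=[60, 0, 0, 0.0033, 0, 0, 0, 60, 0, 0, 0, 0, 0, 0, 90, 0, 0, 0, 0, 0, 0, 90, 0, 0, 0, 0, 0, 0, 90, 0, 0, 0, 0, 0, 0, 90, 0, 0, -0.0667, 0, 0, 0, 90, 0, 0, -0.1, 0, 0, 0, 90, 0, 0, -0.1, 0, 0, 0, 90, 0, 0, 0, 0, 0, 0],
)

```text
clock: 7.42
eef_pos: [495.0, 121.0, 179.8]
eef_rot: [-0.0, 0.999, 0.047, 0.004]
ft_force: [0.4, -0.3, 0.8]
opening: 90.1
grasp_force: 0.0
```

```bash
python3 -c "
from h import *
print(tool([619.5,139.5,88]))"
```

```text
[124.99950006  -6.73310301  92.71480042]
```

Scaled: 31.2 mm / 300 = 0.104, 25 mm / 300 = 0.0833.

Emit:
shift_gripper(
  motion=[95, 0.104, -0.0057, 0, 0, 0, 0, 95, 0.104, -0.0057, 0, 0, 0, 0, 95, 0.104, -0.0057, 0, 0, 0, 0, 95, 0.104, -0.0057, 0.0667, 0, 0, 0, 95, 0, 0, 0.0833, 0, 0, 0, 95, 0, 0, 0.0667, 0, 0, 0, 95, 0, 0, 0, 0, 0, 0, 95, 0, 0, 0, 0, 0, 0],
)

```text
clock: 8.08
eef_pos: [616.7, 139.2, 109.3]
eef_rot: [0.0, 0.999, 0.047, -0.001]
ft_force: [-1.2, -0.0, 1.0]
opening: 94.4
grasp_force: 0.0
```

```bash
python3 -c "
from h import *
print(tool([619.5,139.5,88]))"
```

```text
[ 2.82233064 -0.07024769 21.32384951]
```

Scaled: 11 mm / 300 = 0.0367, 10 mm / 300 = 0.0333.

Emit:
shift_gripper(
  motion=[95, 0.0093, 0, 0.0367, 0, 0, 0, 95, 0, 0, 0.0333, 0, 0, 0, 95, 0, 0, 0, 0, 0, 0, 50, 0, 0, 0, 0, 0, 0, 50, 0, 0, 0, 0, 0, 0, 50, 0, 0, 0, 0, 0, 0, 50, 0, 0, 0, 0, 0, 0, 50, 0, 0, 0, 0, 0, 0, 50, 0, 0, 0, 0, 0, 0],
  grip_n=30,
)

```text
clock: 8.83
eef_pos: [620.0, 139.6, 89.4]
eef_rot: [-0.0, 0.999, 0.047, 0.0]
ft_force: [0.5, 0.5, 1.3]
opening: 62.8
grasp_force: 30.0
```

Emit:
shift_gripper(
  motion=[50, 0, 0, -0.09, 0, 0, 0, 50, 0, 0, -0.09, 0, 0, 0, 50, 0, 0, -0.09, 0, 0, 0, 50, 0, 0, 0, 0, 0, 0, 50, 0, 0, 0, 0, 0, 0],
)

```text
clock: 9.25
eef_pos: [620.2, 139.5, 171.3]
eef_rot: [-0.0, 0.999, 0.047, 0.001]
ft_force: [0.3, -1.0, -1.3]
opening: 63.5
grasp_force: 30.0
```

```bash
python3 -c "
from h import *
print(tool([490.2,-210.8,95]))"
```

```text
[-162.38702584  336.61640644   75.93503733]
```

Scaled: 30.6 mm / 300 = 0.102, -14.8 mm / 300 = -0.0493.

Emit:
shift_gripper(
  motion=[50, -0.0493, 0.102, 0, 0, 0, 0, 50, -0.0493, 0.102, 0, 0, 0, 0, 50, -0.0493, 0.102, 0, 0, 0, 0, 50, -0.0493, 0.102, 0, 0, 0, 0, 50, -0.0493, 0.102, 0, 0, 0, 0, 50, -0.0493, 0.102, 0, 0, 0, 0, 50, -0.0493, 0.102, 0, 0, 0, 0, 50, -0.0493, 0.102, 0, 0, 0, 0, 50, -0.0493, 0.102, 0, 0, 0, 0, 50, -0.0493, 0.102, 0, 0, 0, 0, 50, -0.048, 0.102, 0, 0, 0, 0, 50, 0, 0, 0, 0, 0, 0],
)

```text
clock: 10.25
eef_pos: [487.9, -215.0, 168.9]
eef_rot: [-0.0, 0.999, 0.045, -0.001]
ft_force: [-0.6, -0.0, -0.4]
opening: 62.9
grasp_force: 30.0
```

Emit:
shift_gripper(
  motion=[50, 0, 0, 0.1, 0, 0, 0, 50, 0, 0, 0.0667, 0, 0, 0, 50, 0, 0, 0, 0, 0, 0, 50, 0, 0, 0, 0, 0, 0],
)

```text
clock: 10.58
eef_pos: [489.2, -210.4, 118.9]
eef_rot: [-0.001, 0.999, 0.047, -0.001]
ft_force: [0.8, 0.2, -1.6]
opening: 62.7
grasp_force: 30.0
```

```bash
python3 -c "
from h import *
print(tool([490.2,-210.8,95.9]))"
```

```text
[ 1.02186918  0.51005402 22.97095501]
```

Scaled: 12 mm / 300 = 0.04, 7 mm / 300 = 0.0233.

Emit:
shift_gripper(
  motion=[50, 0.0033, 0.0017, 0.04, 0, 0, 0, 50, 0, 0, 0.0233, 0, 0, 0, 50, 0, 0, 0.0133, 0, 0, 0, 50, 0, 0, 0, 0, 0, 0, 50, 0, 0, 0, 0, 0, 0],
)

```text
clock: 11.0
eef_pos: [490.8, -211.2, 97.1]
eef_rot: [-0.0, 0.999, 0.047, -0.0]
ft_force: [-0.6, -0.1, -1.0]
opening: 63.3
grasp_force: 30.0
```

Emit:
shift_gripper(
  motion=[85, 0, 0, 0.0017, 0, 0, 0, 85, 0, 0, 0, 0, 0, 0, 85, 0, 0, 0, 0, 0, 0, 85, 0, 0, 0, 0, 0, 0, 85, 0, 0, -0.0667, 0, 0, 0, 85, 0, 0, -0.1, 0, 0, 0, 85, 0, 0, -0.1, 0, 0, 0, 85, 0, 0, 0, 0, 0, 0],
)

```text
clock: 11.67
eef_pos: [492.1, -211.9, 181.3]
eef_rot: [0.002, 0.999, 0.047, 0.003]
ft_force: [0.3, 0.2, 0.7]
opening: 85.1
grasp_force: 0.0
```

```bash
python3 -c "
from h import *
print(tool([643.5,-140,88]))"
```

```text
[156.93705353 -57.83745097  93.97792316]
```

Scaled: 31.4 mm / 300 = 0.1047, -11.6 mm / 300 = -0.0387.

Emit:
shift_gripper(
  motion=[80, 0.1047, -0.0387, 0, 0, 0, 0, 80, 0.1047, -0.0387, 0, 0, 0, 0, 80, 0.1047, -0.0387, 0, 0, 0, 0, 80, 0.1047, -0.0387, 0, 0, 0, 0, 80, 0.1047, -0.0387, 0.0667, 0, 0, 0, 80, 0, 0, 0.0833, 0, 0, 0, 80, 0, 0, 0.0667, 0, 0, 0, 80, 0, 0, 0, 0, 0, 0, 80, 0, 0, 0, 0, 0, 0],
)

```text
clock: 12.42
eef_pos: [641.2, -138.7, 110.7]
eef_rot: [-0.0, 0.999, 0.047, -0.001]
ft_force: [0.6, 1.0, 1.0]
opening: 80.0
grasp_force: 0.0
```

```bash
python3 -c "
from h import *
print(tool([643.5,-140,87]))"
```

```text
[ 2.17055232  1.56976984 23.67559405]
```

Scaled: 13 mm / 300 = 0.0433, 10.5 mm / 300 = 0.035.

Emit:
shift_gripper(
  motion=[80, 0.0073, 0.005, 0.0433, 0, 0, 0, 80, 0, 0, 0.035, 0, 0, 0, 80, 0, 0, 0, 0, 0, 0, 20, 0, 0, 0, 0, 0, 0, 20, 0, 0, 0, 0, 0, 0, 20, 0, 0, 0, 0, 0, 0, 20, 0, 0, 0, 0, 0, 0, 20, 0, 0, 0, 0, 0, 0, 20, 0, 0, 0, 0, 0, 0, 20, 0, 0, 0, 0, 0, 0],
  grip_n=25,
)

```text
clock: 13.25
eef_pos: [644.0, -140.1, 88.2]
eef_rot: [0.0, 0.999, 0.047, 0.0]
ft_force: [-0.2, -0.4, -0.4]
opening: 39.0
grasp_force: 0.0
```

Emit:
shift_gripper(
  motion=[20, 0, 0, -0.09, 0, 0, 0, 20, 0, 0, -0.09, 0, 0, 0, 20, 0, 0, -0.09, 0, 0, 0, 20, 0, 0, 0, 0, 0, 0, 20, 0, 0, 0, 0, 0, 0],
)

```text
clock: 13.67
eef_pos: [644.3, -140.1, 170.5]
eef_rot: [0.001, 0.999, 0.047, 0.001]
ft_force: [-0.8, -0.1, -0.2]
opening: 20.4
grasp_force: 0.0
```

```bash
python3 -c "
from h import *
print(tool([505,-126.8,95]))"
```

```text
[-137.67492555  -26.44253941   75.14506031]
```

The fingers had not finished closing, so the bush was missed. I'll look before trying again.

Scaled: -30 mm / 300 = -0.1.

Emit:
shift_gripper(
  motion=[70, 0, 0, -0.1, 0, 0, 0, 70, 0, 0, 0, 0, 0, 0, 70, 0, 0, 0, 0, 0, 0, 70, 0, 0, 0, 0, 0, 0, 70, 0, 0, 0, 0, 0, 0, 70, 0, 0, 0, 0, 0, 0, 70, 0, 0, 0, 0, 0, 0, 70, 0, 0, 0, 0, 0, 0, 70, 0, 0, 0, 0, 0, 0],
)

```text
clock: 14.42
eef_pos: [643.9, -140.0, 198.8]
eef_rot: [-0.0, 0.999, 0.047, -0.0]
ft_force: [0.4, 0.3, -0.5]
opening: 69.1
grasp_force: 0.0
```

```bash
python3 -c "
from h import *
snap('pics/w4')"
```

```text
(no output)
```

View pics/w4.png

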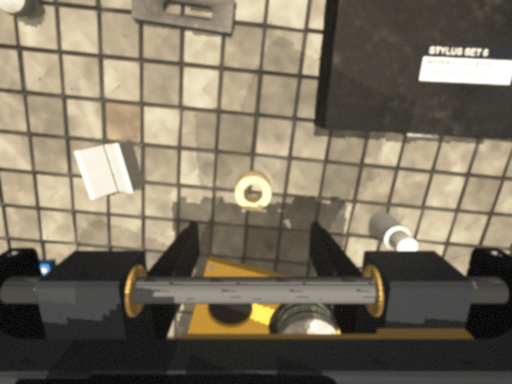

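The bush still stands upright, top centre at (253,189). The tin sits in the yellow tray at (306,322).

```bash
python3 -c "
from h import *
C=load('pics/w4')
b=onz(C,(253,188.5),26);print(b,tool([b[0],b[1],87]));print(onz(C,(402,244),59),onz(C,(103.5,170.5),32))"
```

```text
[ 648.46114993 -139.36388208   26.        ] [  4.56119144  -0.29027771 111.89445583]
[ 620.5647196  -269.81756995   59.        ] [654.34944934  -6.01703666  32.        ]
```

Scaled: 30 mm / 300 = 0.1, 21.5 mm / 300 = 0.0717.

Emit:
shift_gripper(
  motion=[60, 0.0093, -0.001, 0.1, 0, 0, 0, 60, 0, 0, 0.1, 0, 0, 0, 60, 0, 0, 0.1, 0, 0, 0, 60, 0, 0, 0.0717, 0, 0, 0, 60, 0, 0, 0, 0, 0, 0, 60, 0, 0, 0, 0, 0, 0],
)

```text
clock: 14.97
eef_pos: [646.6, -139.5, 87.1]
eef_rot: [-0.0, 0.999, 0.047, -0.001]
ft_force: [0.2, -0.1, 0.8]
opening: 59.8
grasp_force: 0.0
```

Emit:
shift_gripper(
  motion=[20, 0, 0, 0, 0, 0, 0, 20, 0, 0, 0, 0, 0, 0, 20, 0, 0, 0, 0, 0, 0, 20, 0, 0, 0, 0, 0, 0, 20, 0, 0, 0, 0, 0, 0, 20, 0, 0, 0, 0, 0, 0, 20, 0, 0, 0, 0, 0, 0, 20, 0, 0, 0, 0, 0, 0, 20, 0, 0, 0, 0, 0, 0],
  grip_n=25,
)

```text
clock: 15.72
eef_pos: [647.0, -139.6, 88.5]
eef_rot: [0.0, 0.999, 0.047, 0.001]
ft_force: [-0.7, 0.1, 6.1]
opening: 33.2
grasp_force: 25.0
```

Scaled: 30 mm / 300 = 0.1, -27.5 mm / 300 = -0.0917.

Emit:
shift_gripper(
  motion=[20, 0, 0, -0.09, 0, 0, 0, 20, 0, 0, -0.09, 0, 0, 0, 20, 0, 0, -0.09, 0, 0, 0, 20, 0, 0, 0, 0, 0, 0, 20, -0.0917, -0.0167, 0, 0, 0, 0, 20, -0.0917, -0.0167, 0, 0, 0, 0, 20, -0.0917, -0.0167, 0, 0, 0, 0, 20, -0.0917, -0.0167, 0, 0, 0, 0, 20, -0.0917, -0.0167, 0, 0, 0, 0, 20, 0, 0, 0.1, 0, 0, 0, 20, 0, 0, 0.0667, 0, 0, 0, 20, 0, 0, 0, 0, 0, 0],
)

```text
clock: 16.72
eef_pos: [506.1, -127.2, 115.8]
eef_rot: [-0.001, 0.999, 0.047, -0.002]
ft_force: [0.5, 0.2, -0.3]
opening: 33.5
grasp_force: 25.0
```

```bash
python3 -c "
from h import *
print(tool([504.5,-126.8,94.5]))"
```

```text
[-1.46137359 -0.48234155 21.35227828]
```

Scaled: 11 mm / 300 = 0.0367, 6 mm / 300 = 0.02.

Emit:
shift_gripper(
  motion=[20, -0.005, -0.0017, 0.0367, 0, 0, 0, 20, 0, 0, 0.02, 0, 0, 0, 20, 0, 0, 0.0133, 0, 0, 0, 20, 0, 0, 0, 0, 0, 0, 20, 0, 0, 0, 0, 0, 0],
)

```text
clock: 17.13
eef_pos: [506.2, -127.2, 97.9]
eef_rot: [0.0, 0.999, 0.047, 0.0]
ft_force: [-0.2, 0.4, -0.2]
opening: 33.0
grasp_force: 25.0
```

Emit:
shift_gripper(
  motion=[50, 0, 0, 0.0017, 0, 0, 0, 50, 0, 0, 0, 0, 0, 0, 50, 0, 0, 0, 0, 0, 0, 50, 0, 0, 0, 0, 0, 0, 50, 0, 0, 0, 0, 0, 0, 50, 0, 0, -0.0667, 0, 0, 0, 50, 0, 0, -0.1, 0, 0, 0, 50, 0, 0, -0.1, 0, 0, 0, 50, 0, 0, 0, 0, 0, 0],
)

```text
clock: 17.88
eef_pos: [507.3, -127.6, 181.6]
eef_rot: [0.001, 0.999, 0.047, 0.003]
ft_force: [1.4, 0.3, -0.3]
opening: 49.9
grasp_force: 0.0
```

```bash
python3 -c "
from h import *
print(tool([618,-275,92]))"
```

```text
[ 95.8112906  156.84612716  90.69830369]
```

Scaled: 31.4 mm / 300 = 0.1047, 19.2 mm / 300 = 0.064.

Emit:
shift_gripper(
  motion=[70, 0.064, 0.1047, 0, 0, 0, 0, 70, 0.064, 0.1047, 0, 0, 0, 0, 70, 0.064, 0.1047, 0, 0, 0, 0, 70, 0.064, 0.1047, 0, 0, 0, 0, 70, 0.064, 0.1047, 0, 0, 0, 0, 70, 0, 0, 0, 0, 0, 0, 70, 0, 0, 0, 0, 0, 0],
)

```text
clock: 18.47
eef_pos: [616.3, -275.6, 175.8]
eef_rot: [-0.0, 0.999, 0.046, -0.0]
ft_force: [0.0, 0.8, -1.6]
opening: 69.9
grasp_force: 0.0
```

```bash
python3 -c "
from h import *
print(tool([618,-275,91]));snap('pics/w5')"
```

```text
[ 1.81770191 -0.4210939  84.75259242]
```

View pics/w5.png

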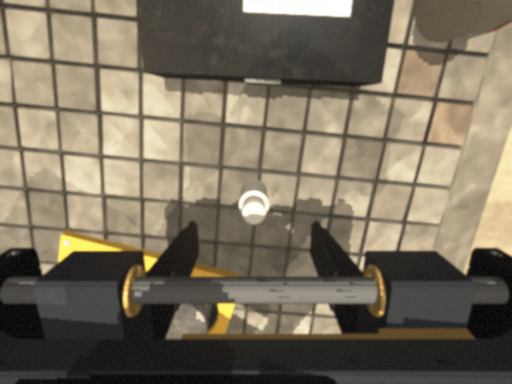

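The shaft top is at about (253.5,210), centred between the fingers.

Scaled: 30 mm / 300 = 0.1, 29.5 mm / 300 = 0.0983.

```bash
python3 -c "
from h import *
C=load('pics/w5');print(onz(C,(253.5,211),59),onz(C,(254,203),40))"
```

```text
[ 619.35489762 -275.54421236   59.        ] [ 619.24343074 -275.93847739   40.        ]
```

Emit:
shift_gripper(
  motion=[70, 0.01, 0, 0.0833, 0, 0, 0, 70, 0, 0, 0.1, 0, 0, 0, 70, 0, 0, 0.0983, 0, 0, 0, 70, 0, 0, 0, 0, 0, 0, 70, 0, 0, 0, 0, 0, 0],
)

```text
clock: 18.93
eef_pos: [618.5, -273.1, 91.9]
eef_rot: [-0.001, 0.999, 0.047, -0.001]
ft_force: [0.4, -0.4, 1.0]
opening: 70.2
grasp_force: 0.0
```

Emit:
shift_gripper(
  motion=[10, 0, 0, 0, 0, 0, 0, 10, 0, 0, 0, 0, 0, 0, 10, 0, 0, 0, 0, 0, 0, 10, 0, 0, 0, 0, 0, 0, 10, 0, 0, 0, 0, 0, 0, 10, 0, 0, 0, 0, 0, 0, 10, 0, 0, 0, 0, 0, 0, 10, 0, 0, 0, 0, 0, 0, 10, 0, 0, 0, 0, 0, 0, 10, 0, 0, 0, 0, 0, 0, 10, 0, 0, 0, 0, 0, 0],
  grip_n=30,
)

```text
clock: 19.85
eef_pos: [619.3, -274.3, 92.7]
eef_rot: [0.0, 0.999, 0.047, 0.0]
ft_force: [-0.5, 0.1, 2.1]
opening: 23.5
grasp_force: 30.0
```

Careful with the scale: shifts go in shares of 300 mm and turns go in shares of 2 rad. That gives: -35 mm / 300 = -0.1167, -30 mm / 300 = -0.1.

Emit:
shift_gripper(
  motion=[10, 0, 0, -0.1, 0, 0, 0, 10, 0, 0, -0.1, 0, 0, 0, 10, 0, 0, -0.1, 0, 0, 0, 10, 0, 0, 0, 0, 0, 0, 10, -0.0167, -0.1167, 0, 0, 0, 0, 10, -0.0167, -0.1167, 0, 0, 0, 0, 10, -0.0167, -0.1167, 0, 0, 0, 0, 10, -0.0167, -0.1167, 0, 0, 0, 0, 10, -0.0167, -0.1167, 0, 0, 0, 0, 10, -0.0167, -0.1167, 0, 0, 0, 0, 10, -0.0167, -0.1167, 0, 0, 0, 0, 10, -0.0167, -0.1167, 0, 0, 0, 0],
)

```text
clock: 20.85
eef_pos: [552.3, 2.4, 181.9]
eef_rot: [-0.0, 0.999, 0.047, -0.0]
ft_force: [0.6, 1.2, -1.9]
opening: 23.4
grasp_force: 30.0
```

```bash
python3 -c "
from h import *
print(tool([478.2,282.1,98.7]))"
```

```text
[ -47.52469987 -285.37647788   83.32897653]
```

Scaled: -35 mm / 300 = -0.1167, -33 mm / 300 = -0.11.

Emit:
shift_gripper(
  motion=[10, -0.02, -0.1167, 0, 0, 0, 0, 10, -0.02, -0.1167, 0, 0, 0, 0, 10, -0.02, -0.1167, 0, 0, 0, 0, 10, -0.02, -0.1167, 0, 0, 0, 0, 10, -0.02, -0.1167, 0, 0, 0, 0, 10, -0.02, -0.1167, 0, 0, 0, 0, 10, -0.02, -0.1167, 0, 0, 0, 0, 10, -0.0183, -0.11, 0, 0, 0, 0, 10, 0, 0, 0.1, 0, 0, 0, 10, 0, 0, 0.0833, 0, 0, 0, 10, 0, 0, 0, 0, 0, 0, 10, 0, 0, 0, 0, 0, 0],
)

```text
clock: 21.85
eef_pos: [479.3, 273.0, 126.6]
eef_rot: [0.001, 0.999, 0.047, -0.002]
ft_force: [0.1, 1.1, -1.1]
opening: 23.6
grasp_force: 30.0
```

```bash
python3 -c "
from h import *
print(tool([478.2,282.1,98.7]))"
```

```text
[-0.16605742 -9.20489801 27.86433677]
```

Scaled: 14 mm / 300 = 0.0467, -9.2 mm / 300 = -0.0307.

Emit:
shift_gripper(
  motion=[10, 0, -0.0307, 0, 0, 0, 0, 10, 0, 0, 0.0467, 0, 0, 0, 10, 0, 0, 0.0267, 0, 0, 0, 10, 0, 0, 0.0133, 0, 0, 0, 10, 0, 0, 0, 0, 0, 0, 10, 0, 0, 0, 0, 0, 0],
)

```text
clock: 22.35
eef_pos: [479.2, 282.3, 102.0]
eef_rot: [0.0, 0.999, 0.047, 0.0]
ft_force: [-0.2, -0.3, -1.0]
opening: 23.6
grasp_force: 30.0
```

```bash
python3 -c "
from h import *
print(tool([478.2,282.1,98.7]))"
```

```text
[-0.9801016   0.12473736  3.25427421]
```

Scaled: 1.7 mm / 300 = 0.0057, 1.3 mm / 300 = 0.0043.

Emit:
shift_gripper(
  motion=[10, -0.0017, 0, 0.0057, 0, 0, 0, 10, 0, 0, 0.0043, 0, 0, 0, 10, 0, 0, 0, 0, 0, 0, 10, 0, 0, 0, 0, 0, 0],
)

```text
clock: 22.68
eef_pos: [478.6, 282.2, 98.7]
eef_rot: [0.0, 0.999, 0.047, 0.0]
ft_force: [-0.7, -0.8, -0.9]
opening: 23.9
grasp_force: 30.0
```

Emit:
shift_gripper(
  motion=[45, 0, 0, 0, 0, 0, 0, 45, 0, 0, 0, 0, 0, 0, 45, 0, 0, 0, 0, 0, 0, 45, 0, 0, 0, 0, 0, 0, 45, 0, 0, -0.0667, 0, 0, 0, 45, 0, 0, -0.1, 0, 0, 0, 45, 0, 0, -0.1167, 0, 0, 0, 45, 0, 0, 0, 0, 0, 0, 45, 0, 0, 0, 0, 0, 0],
)

```text
clock: 23.43
eef_pos: [478.9, 282.5, 185.1]
eef_rot: [-0.001, 0.999, 0.047, 0.002]
ft_force: [-0.5, -1.3, -0.9]
opening: 45.0
grasp_force: 0.0
```

```bash
python3 -c "
from h import *
print(tool([653,-6,88]))"
```

```text
[145.96253425 303.64862163  97.31457209]
```

Scaled: 30.4 mm / 300 = 0.1013, 14.6 mm / 300 = 0.0487, -0.085 rad / 2 = -0.0425.

Emit:
shift_gripper(
  motion=[70, 0.0487, 0.1013, 0, 0, 0, 0, 70, 0.0487, 0.1013, 0, 0, 0, 0, 70, 0.0487, 0.1013, 0, 0, 0, 0, 70, 0.0487, 0.1013, 0, 0, 0, 0, 70, 0.0487, 0.1013, 0, 0, 0, 0, 70, 0.0487, 0.1013, 0, 0, 0, 0, 70, 0.0487, 0.1013, 0, 0, 0, 0, 70, 0.0487, 0.1013, 0, 0, 0, 0, 70, 0.0487, 0.1013, 0, 0, 0, 0, 70, 0.0487, 0.1013, 0, 0, 0, 0, 70, 0, 0, 0, 0, 0, -0.0425, 70, 0, 0, 0, 0, 0, -0.0425],
)

```text
clock: 24.43
eef_pos: [652.5, -8.7, 181.4]
eef_rot: [-0.0, 0.991, 0.132, -0.001]
ft_force: [-0.0, 0.7, -1.1]
opening: 69.9
grasp_force: 0.0
```

Emit:
shift_gripper(
  motion=[70, 0, 0, 0, 0, 0, 0, 70, 0, 0, 0, 0, 0, 0],
)

```text
clock: 24.6
eef_pos: [651.9, -6.7, 182.2]
eef_rot: [-0.0, 0.991, 0.13, -0.001]
ft_force: [0.4, -0.3, 0.0]
opening: 70.2
grasp_force: 0.0
```

```bash
python3 -c "
from h import *
print(tool([653,-6,88]),q(manip.observe()['eef_rot'])[:,0]);snap('pics/w6')"
```

```text
[ 1.38215836 -0.33809483 94.23181965] [ 0.96609136  0.25819428 -0.00178637]
```

View pics/w6.png

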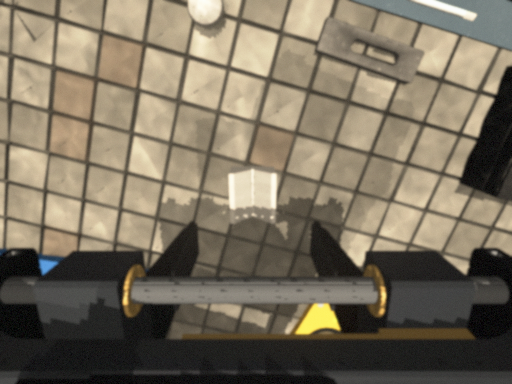

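The V-block is square between the fingers at (253,190), so I'll go down and grasp it.

Scaled: 32 mm / 300 = 0.1067, 30 mm / 300 = 0.1.

Emit:
shift_gripper(
  motion=[70, 0.0047, -0.001, 0.1, 0, 0, 0, 70, 0, 0, 0.1, 0, 0, 0, 70, 0, 0, 0.1067, 0, 0, 0, 70, 0, 0, 0, 0, 0, 0, 70, 0, 0, 0, 0, 0, 0],
)

```text
clock: 25.07
eef_pos: [653.0, -5.6, 90.6]
eef_rot: [-0.0, 0.991, 0.131, -0.002]
ft_force: [1.0, 0.1, 1.0]
opening: 70.0
grasp_force: 0.0
```

Emit:
shift_gripper(
  motion=[25, 0, 0, 0, 0, 0, 0, 25, 0, 0, 0, 0, 0, 0, 25, 0, 0, 0, 0, 0, 0, 25, 0, 0, 0, 0, 0, 0, 25, 0, 0, 0, 0, 0, 0, 25, 0, 0, 0, 0, 0, 0, 25, 0, 0, 0, 0, 0, 0, 25, 0, 0, 0, 0, 0, 0, 25, 0, 0, 0, 0, 0, 0],
  grip_n=35,
)

```text
clock: 25.82
eef_pos: [653.8, -5.9, 92.5]
eef_rot: [0.0, 0.991, 0.132, 0.0]
ft_force: [-2.1, 1.6, 6.7]
opening: 39.6
grasp_force: 35.0
```

Emit:
shift_gripper(
  motion=[25, 0, 0, -0.09, 0, 0, 0, 25, 0, 0, -0.09, 0, 0, 0, 25, 0, 0, -0.09, 0, 0, 0, 25, 0, 0, 0, 0, 0, 0.0425, 25, 0, 0, 0, 0, 0, 0.0425, 25, 0, 0, 0, 0, 0, 0, 25, 0, 0, 0, 0, 0, 0],
)

```text
clock: 26.4
eef_pos: [653.3, -6.1, 172.3]
eef_rot: [0.0, 0.999, 0.048, -0.0]
ft_force: [-0.7, -0.7, -3.1]
opening: 39.4
grasp_force: 35.0
```

```bash
python3 -c "
from h import *
print(tool([484.6,214.4,95]),q(manip.observe()['eef_rot'])[:,0])"
```

```text
[-146.71193752 -235.67474174   77.36810789] [ 9.95365784e-01  9.61585037e-02 -7.05682024e-04]
```

Scaled: -29.5 mm / 300 = -0.0983, -18.3 mm / 300 = -0.061.

Emit:
shift_gripper(
  motion=[25, -0.061, -0.0983, 0, 0, 0, 0, 25, -0.061, -0.0983, 0, 0, 0, 0, 25, -0.061, -0.0983, 0, 0, 0, 0, 25, -0.061, -0.0983, 0, 0, 0, 0, 25, -0.061, -0.0983, 0, 0, 0, 0, 25, -0.061, -0.0983, 0, 0, 0, 0, 25, -0.061, -0.0983, 0, 0, 0, 0, 25, -0.061, -0.0983, 0, 0, 0, 0, 25, 0, 0, 0.0833, 0, 0, 0, 25, 0, 0, 0.0667, 0, 0, 0, 25, 0, 0, 0, 0, 0, 0, 25, 0, 0, 0, 0, 0, 0],
)

```text
clock: 27.4
eef_pos: [485.5, 215.1, 126.9]
eef_rot: [0.0, 0.999, 0.048, -0.001]
ft_force: [-0.2, 0.6, -2.1]
opening: 39.9
grasp_force: 35.0
```

```bash
python3 -c "
from h import *
print(tool([484.6,214.4,98]))"
```

```text
[-0.86334832  0.60844501 28.91663277]
```

Scaled: 15 mm / 300 = 0.05, 9 mm / 300 = 0.03.

Emit:
shift_gripper(
  motion=[25, -0.003, 0.002, 0.05, 0, 0, 0, 25, 0, 0, 0.03, 0, 0, 0, 25, 0, 0, 0.0133, 0, 0, 0, 25, 0, 0, 0, 0, 0, 0, 25, 0, 0, 0, 0, 0, 0],
)

```text
clock: 27.82
eef_pos: [485.2, 214.4, 99.9]
eef_rot: [0.0, 0.999, 0.047, 0.0]
ft_force: [-0.7, 0.5, -3.1]
opening: 39.6
grasp_force: 35.0
```

Emit:
shift_gripper(
  motion=[25, 0, 0, 0.0033, 0, 0, 0, 25, 0, 0, 0.0017, 0, 0, 0, 25, 0, 0, 0, 0, 0, 0],
)

```text
clock: 28.07
eef_pos: [485.1, 214.5, 98.5]
eef_rot: [-0.0, 0.999, 0.047, 0.0]
ft_force: [0.2, -0.5, -1.1]
opening: 39.5
grasp_force: 35.0
```

Emit:
shift_gripper(
  motion=[60, 0, 0, 0, 0, 0, 0, 60, 0, 0, 0, 0, 0, 0, 60, 0, 0, 0, 0, 0, 0, 60, 0, 0, 0, 0, 0, 0, 60, 0, 0, 0, 0, 0, 0, 60, 0, 0, -0.0667, 0, 0, 0, 60, 0, 0, -0.1, 0, 0, 0, 60, 0, 0, -0.1167, 0, 0, 0, 60, 0, 0, 0, 0, 0, 0],
)

```text
clock: 28.82
eef_pos: [486.4, 215.1, 188.1]
eef_rot: [-0.001, 0.999, 0.047, 0.004]
ft_force: [0.0, 0.5, 0.4]
opening: 60.3
grasp_force: 0.0
```

Scaled: -30 mm / 300 = -0.1, 28.5 mm / 300 = 0.095.

Emit:
shift_gripper(
  motion=[60, 0.012, 0, -0.1, 0, 0, 0, 60, 0.012, 0.095, -0.0667, 0, 0, 0, 60, 0.012, 0.095, -0.0667, 0, 0, 0, 60, 0.012, 0.095, -0.0667, 0, 0, 0, 60, 0.012, 0.095, -0.05, 0, 0, 0, 60, 0.012, 0.095, 0, 0, 0, 0, 60, 0.012, 0.095, 0, 0, 0, 0, 60, 0, 0.095, 0, 0, 0, 0, 60, 0, 0, 0, 0, 0, 0, 60, 0, 0, 0, 0, 0, 0],
)

```text
clock: 29.65
eef_pos: [528.7, 17.2, 287.7]
eef_rot: [-0.0, 0.999, 0.046, -0.0]
ft_force: [0.4, 0.4, 0.3]
opening: 60.0
grasp_force: 0.0
```

```bash
python3 -c "
from h import *
snap('pics/w7')
im=cv2.imread('pics/w7.png');cv2.imwrite('pics/w7b.png',cv2.resize(im[80:260],(800,450),interpolation=cv2.INTER_CUBIC)[:, :])"
```

```text
(no output)
```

View pics/w7b.png

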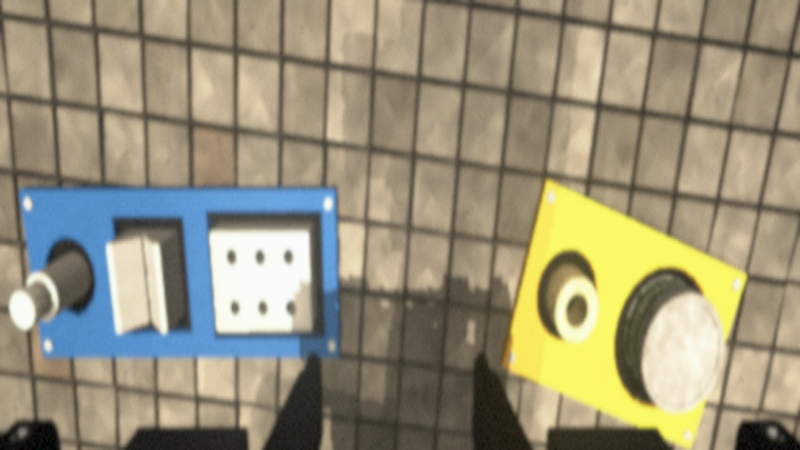

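All five parts appear to be in their pockets. I'll check by comparing where each top lies against the seated height.

```bash
python3 -c "
from h import *
np.set_printoptions(precision=1,suppress=True)
C=load('pics/w7');u=np.array([1/1.5625,1/2.5]);o=np.array([0,80])
for n,p,z,t in [('block',(260,281),31,(493.3,120.8)),('shaft',(21,309),65,(478.2,282.1)),('tin',(683,350),41,(490.2,-210.8)),('bush',(577,309),32,(505,-126.8)),('v',(143,284),38,(484.6,214.4))]:
    print(n,onz(C,np.array(p)*u+o,z)[:2]-t, (proj(C,(*t,z))-o)/u)
for p,t in [((28,203),'corners blue'),((328,203),''),((48,345),''),((550,198),'yel'),((737,283),''),((513,356),''),((685,436),'')]: print(t,onz(C,np.array(p)*u+o,12)[:2])"
```

```text
block [ 1.7 -0.2] [259.7 284.2]
shaft [-0.6 -1.7] [ 18.5 307.4]
tin [ 2.6 -0.1] [682. 355.]
bush [-1.6 -1.5] [575.6 305.7]
v [ 3.  -6.6] [134.6 288.9]
corners blue [512.8 310.4]
 [534.5  72.1]
 [437.3 303.8]
yel [ 553.  -103.9]
 [ 523.3 -265.6]
 [466.6 -88.2]
 [ 433.5 -246.2]
```

```bash
python3 -c "
from h import *
print(manip.job_done())"
```

```text
the job is handed in; nothing more can be done
None
```

All five parts are in their own pockets and released, the bystanders were not touched, and the job is handed in at about 30 s of the 128 s; the last picture put each part within about 7 mm of its pocket centre, but the hand-in returned no verdict.

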